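# Try out the folding stay of a garage storage chest

### The arm

A 6-joint arm with a two-finger parallel gripper is mounted at the origin on the work surface. World frame = base frame: x ahead of the robot, y to its left, z up, the work surface at z = 0. Lengths are in m, angles in rad, forces in N, time in s.
With the tool pointing down it reaches from about 0.35 to 0.975 m from the base axis. Payload 7.1 kg.
Tool frame: the origin (TCP) lies midway between the tips of the shut fingers; the grasp point (between the pads) lies 19 mm behind it (r.pinch_z is the distance from the TCP to the grasp point, in m); z points along the fingers, x is the direction in which the jaws open and shut, and the axes are right-handed (so a half turn about z gives the same grasp; the last joint's range is limited). The gripper opens to 88 mm and grips with 3 to 60 N. Pads are 20 mm wide; open, the fingers measure 115 mm over their backs; the gripper's body (75 mm by 178 mm) begins 61 mm behind the grasp point.
Start: joints at [1.265, 0.423, 1.63, -0, 1.089, -0.019], TCP at [0.177, 0.599, 0.223] pointing down, gripper open.
Joint ranges: [-3, 3], [-0.9, 2.11], [0.09, 2.58], [-1.31, 4.45], [0.11, 2.69], [-2.54, 2.54]. Speed limits (rad/s): [2.39, 2.39, 3.01, 3.14, 3.14, 3.14].

### API

Orientations are given as a unit quaternion [w, x, y, z].
In Python, from rig import r gives the robot as it stands. The module is installed in compiled form; this text tells all that it offers.
- The arm moves only by the tool send_rows, never from a script. Its argument "plan" is a list of rows, each an object of numbers: "dx", "dy", "dz": the shift along the tool's x, y, z as a fraction of full scale; "spin": the turn about the tool's z as a fraction of full scale. A call has 1 to 5 rows; each row is the pose to reach, as a shift and turn from the pose commanded when the call began, along the tool's axes at that moment, turning the shorter way round; what a row does not reach only later rows make up. Full scale, the value 1, is 0.1 m for a shift and pi rad for a turn. A row lasts 1/8 s, in which the tool goes at most 62.5 mm and 10.7 degrees, less where a joint would pass 70% of its speed; a pose out of reach is approached as far as the arm can. A call with a number of a shift or a turn outside -1 to 1 is refused whole. A call with a gripper value outside its range is refused whole. "hand" is the closure, from -1 (fully open) to 1 (shut), so that 0 is half open, set as the call begins (left out, the last holds). The fingers move at their own pace and stop on an object; "newtons" is the grip in N (left out, the last holds). Time passes only in rows, so rows that repeat a pose let the fingers close. It gives the time, the measured TCP pose, the force and the opening at its end, in the units of the state.
- r.state(): the state, without advancing time (a new reading comes with each control period).
- r.camera(name): name is "side" or "top"; returns a dict with "img" (400x640x3 uint8, red, green, blue), "depth" (400x640 float32, m along the optical axis (not along the pixel's ray), 0 where there is no reading), "fx", "fy", "cx", "cy" (pixels), "R" (3x3) and "t" (3): a world point X has camera coordinates R X + t. Camera axes: x right, y down, z forward; pixel columns grow to the right and rows downward; lengths in m; the calibration is good to about 2 mm. A picture is of the moment at which its call begins.
- r.finish_job(): hands the job in, once; it reports no verdict.
The state is a dict: "t": time; "joint_pos": joint angles; "dq": joint speeds; "joint_efforts": joint torques, N m; "eef_pos": TCP position; "tcp_rot": TCP orientation; "ft_force": force on the tool from outside, world axes, zero at the start; "torque": the same for the moment, N m; "grip_width": finger opening in m.
Only numpy, scipy, OpenCV 4.12 (cv2) and the standard library are available. Lean on these libraries where they do the work, as an engineer would, in place of code of your own. Each camera call takes 0.05 s, during which the arm holds its last target.

### The job

A folding stay has just been fitted to the grey storage chest with the blue lid: try it out. Raise the lid by its black handle until the stay locks straight, let go so that the lid stands by itself for a moment, then break the stay at its red knee grip and let the lid sink fully shut without slamming it. Leave the lid of the green bin closed.

Things in the scene. Friction and masses are not known exactly. Their poses are not given: they have to be found in the camera images.
- chest: Grey storage chest fixed to the bench, 200 mm deep (x), 220 wide (y), 120 high, under a blue lid 12 mm thick. Origin: centre of its underside; x points from the handle side to the hinge side, y to the side with the folding stay. Hinge line along y at x = +100, z = 126 mm. Stay: two 78 mm arms in the plane y = +144; the lower one pivots at x = -90, z = 114; folded, knee down, with the lid shut.
- lid_handle (a point): Middle of the round bar of the black lid handle: 12 mm thick, 100 mm long along the chest's y, 45 mm in front of the lid's front edge, 245 mm from the hinge line, at mid-lid height (126 mm above the bench when shut). Pinched across from above, it turns between the fingers as the lid rises. Moves with the lid; about 4 to 8 N lift it.
- knee_grip (a point): Centre of the red grip on the stay's knee: cylinder 20 mm thick, 46 mm long along the chest's y, centred 61 mm outside the lid's side edge. About 157 mm above the bench when locked; it swings about the lower arm's pivot. Some 4 to 6 N down breaks the knee; pressed 40 mm down (drifting 10 mm to the hinge side) it is past its spring and folds on as the lid sinks.
- lid (a joint): Lid angle, rad: 0 shut, grows as it opens; the straight stay stops it at 0.87. The hinge is damped: let go without a locked stay, the lid sinks shut by itself in about 4 s.
- knee (a joint): Knee angle of the stay, rad: 0 folded with the lid shut, 1.57 straight, 1.75 locked against its stop just past straight. A spring pulls the knee to the stop by itself once the lid is within about 0.04 rad of 0.87 and free to move.
- bin_lid (a joint): Grey lid with a knob on the green bin (160 x 140 x 110 mm) beside the chest, which has no stay: 0 shut, rad. A bystander; leave it shut.
Mind the look-alikes: they are no part of the job. There is more than one size of the part that bears bin_lid; the job needs the smaller.

How it is judged:
By the outcome, as a careful person would: the job done as asked, in the order asked, and still so for the second after the job is handed in, with the robot touching nothing.
It also fails if it takes over 48 s, if anything falls off the work surface, if the arm or the gripper's body presses on something with over 40 N, if the wrist force passes 120 N, or if a joint passes its speed limit or range.

## Working session

There is one attempt and no reset: what is moved stays moved. The work goes in short steps, Python scripts to look and compute and a tool call to move; the robot and the scene stay as the last step left them, time stands still between calls to the robot, and variables do not carry over. Pictures are saved under pics/ and viewed, and the job is handed in when it is done.

Besides the shell and the picture viewer there is one more tool, called after "Request:" as a command line: name --argument value ..., lists and objects as JSON in quotes. send_rows: Moves the arm, as the interface text tells. Its arguments: {"type":"object","properties":{"plan":{"type":"array","items":{"type":"object","properties":{"dx":{"type":"number","minimum":-1,"maximum":1},"dy":{"type":"number","minimum":-1,"maximum":1},"dz":{"type":"number","minimum":-1,"maximum":1},"spin":{"type":"number","minimum":-1,"maximum":1}}}},"hand":{"type":"number"},"newtons":{"type":"number"}},"required":["plan"]}

```bash
mkdir -p pics; python3 - <<'E'
from rig import r
import cv2,numpy as np
for n in("top","side"):
    c=r.camera(n); cv2.imwrite(f"pics/{n}0.png",c["img"][:,:,::-1]); np.savez(f"{n}0.npz",**{k:v for k,v in c.items()})
    print(n,c["fx"],c["cx"],c["cy"],np.round(c["R"],3).tolist(),c["t"])
print(r.state(),r.pinch_z)
E
```

```text
top 386.9931927219493 315.5489751923731 199.45793950639614 [[0.043, -0.999, 0.001], [-0.972, -0.042, -0.23], [0.23, 0.009, -0.973]] [0.07688031 0.56755747 1.14296321]
side 439.7311376627078 331.8865469631487 200.91794511753685 [[0.898, -0.44, 0.014], [-0.315, -0.664, -0.678], [0.308, 0.605, -0.735]] [-0.45522422  0.27594542  1.17285513]
{'t': 0.1, 'joint_pos': array([ 1.26500741e+00,  4.23732397e-01,  1.63061599e+00,  7.28557105e-06,
        1.08860010e+00, -1.89941820e-02]), 'dq': array([-0.00089492, -0.00061918, -0.00432902,  0.00017786,  0.00176102,
        0.00021037]), 'joint_efforts': array([ 3.95701682e-04, -5.45614851e+01, -2.74325269e+01,  6.45617838e-02,
        1.88112224e-02, -1.15993495e-05]), 'eef_pos': array([0.17661742, 0.59899929, 0.22199848]), 'tcp_rot': array([ 3.92929406e-04,  8.00900117e-01,  5.98797581e-01, -5.52436144e-04]), 'ft_force': array([ 0.12737552, -0.25656478, -0.10056492]), 'torque': array([ 0.03349588, -0.03804603, -0.02580201]), 'grip_width': 0.088003309041207} 0.0187
```

View pics/top0.png

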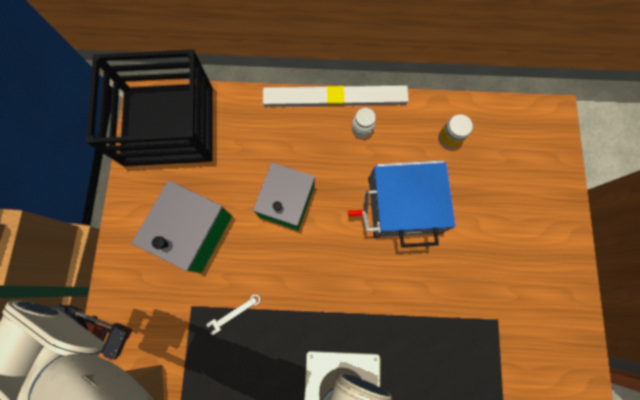

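View pics/side0.png

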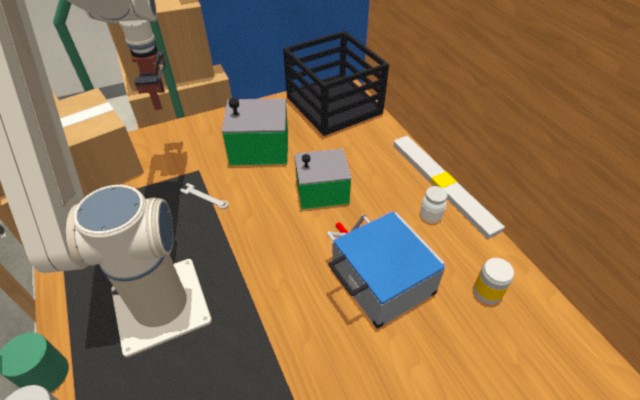

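The top view shows the chest with its blue lid at about (413,197), the handle bar at about (420,243) and the red grip at about (356,213). The bins stand to the left, at (285,196) and (183,227).

```bash
cat > h.py <<'E'
import numpy as np,cv2
def ray(c,uv,z):
    uv=np.atleast_2d(uv).astype(float); R=c["R"];t=c["t"]
    d=np.c_[(uv[:,0]-c["cx"])/c["fx"],(uv[:,1]-c["cy"])/c["fy"],np.ones(len(uv))]@R
    o=-R.T@t
    return o+d*((z-o[2])/d[:,2])[:,None]
def dep(c,m):
    v,u=np.nonzero(m&(c["depth"]>0)); d=c["depth"][v,u]
    p=np.c_[(u-c["cx"])/c["fx"]*d,(v-c["cy"])/c["fy"]*d,d]
    return (p-c["t"])@c["R"]
def hsv(c): return cv2.cvtColor(c["img"],cv2.COLOR_RGB2HSV)
def big(m):
    n,l,s,_=cv2.connectedComponentsWithStats(m.astype(np.uint8)); k=1+np.argmax(s[1:,4]); return l==k
E
python3 - <<'E'
from h import *
for n in("top","side"):
    c=dict(np.load(n+"0.npz")); H=hsv(c)
    m=(abs(H[...,0].astype(int)-108)<12)&(H[...,1]>150)&(H[...,2]>100)
    m[:, :250]=0; m=big(m)
    P=dep(c,m); print(n,m.sum(),"z",np.percentile(P[:,2],[5,50,95]))
    v,u=np.nonzero(m)
    X=ray(c,np.c_[u,v],.132)[:,:2]; X=X[P[:,2]>.12] if len(P)==len(X) else X
    b=cv2.minAreaRect((X*1000).astype(np.float32)); print(b, cv2.boxPoints(b).round())
    rm=((H[...,0]<5)|(H[...,0]>175))&(H[...,1]>200)&(H[...,2]>150);rm[:, :250]=0;rm=big(rm)
    P=dep(c,rm);print("red",rm.sum(),P.mean(0),np.ptp(P,axis=0),np.argwhere(rm).mean(0))
E
```

```text
top 4648 z [0.12739019 0.13092032 0.13446063]
((569.8884887695312, -187.0991973876953), (194.921875, 216.34474182128906), 5.99527645111084) [[ 462.  -90.]
 [ 484. -305.]
 [ 678. -285.]
 [ 656.  -69.]]
red 55 [ 0.52569025 -0.02160583  0.07168024] [0.01356237 0.03783353 0.01428535] [212.70909091 354.85454545]
side 6271 z [-0.26729539  0.00765021  0.14418552]
((885.9876708984375, 923.678955078125), (836.7891235351562, 575.2702026367188), 71.05866241455078) [[ 478.  621.]
 [1022.  435.]
 [1294. 1226.]
 [ 750. 1413.]]
red 49 [ 0.52236725 -0.0245476   0.07490959] [0.01724008 0.03793113 0.01035704] [227.69387755 340.79591837]
```

```bash
cat >> h.py <<'E'
Cc=np.array([.570,-.187]);yaw=np.deg2rad(6.0)
ex=np.array([np.cos(yaw),np.sin(yaw)]);ey=np.array([-ex[1],ex[0]])
def W(x,y): return Cc+x*ex+y*ey
def proj(c,X):
    p=c["R"]@np.asarray(X)+c["t"]; return np.array([c["fx"]*p[0]/p[2]+c["cx"],c["fy"]*p[1]/p[2]+c["cy"]])
def go(s,xyz,tyaw=yaw):
    from scipy.spatial.transform import Rotation as Ro
    q=s["tcp_rot"];R=Ro.from_quat([*q[1:],q[0]]).as_matrix()
    a=np.arctan2(R[1,0],R[0,0]); d=(tyaw-a+np.pi)%(2*np.pi)-np.pi
    print("tcp",s["eef_pos"].round(4),"t",s["t"],"F",s["ft_force"].round(2),"w",round(s["grip_width"],4),"fulls",(R.T@(np.asarray(xyz)-s["eef_pos"])/.1).round(3),"spin",round(-d/np.pi,3))
E
python3 - <<'E'
from h import *
for n in("top","side"):
    c=dict(np.load(n+"0.npz")); I=c["img"].copy()
    for p in[(-145,0,126),(-145,50,126),(-145,-50,126),(-100,110,132),(-100,-110,132),(100,110,132),(100,-110,132),(-27,171,68)]:
        w=W(p[0]/1e3,p[1]/1e3); u=proj(c,[*w,p[2]/1e3]); cv2.circle(I,tuple(int(round(a)) for a in u),1,(255,255,0),-1)
    u=proj(c,[*W(-.05,.05),.1]).astype(int)
    I=I[u[1]-60:u[1]+80,u[0]-100:u[0]+100]
    cv2.imwrite(f"pics/{n}1.png",cv2.resize(I,None,fx=4,fy=4)[:,:,::-1])
from rig import r
s=r.state(); print(W(-.145,0)); go(s,[*W(-.145,0),.22]); go(s,[.40,.3,.25])
E
```

```text
[ 0.42579433 -0.20215663]
tcp [0.1766 0.599  0.222 ] t 0.1 F [ 0.13 -0.26 -0.1 ] w 0.088 fulls [-6.979  4.656  0.029] spin 0.375
tcp [0.1766 0.599  0.222 ] t 0.1 F [ 0.13 -0.26 -0.1 ] w 0.088 fulls [-2.236  2.988 -0.277] spin 0.375
```

View pics/top1.png

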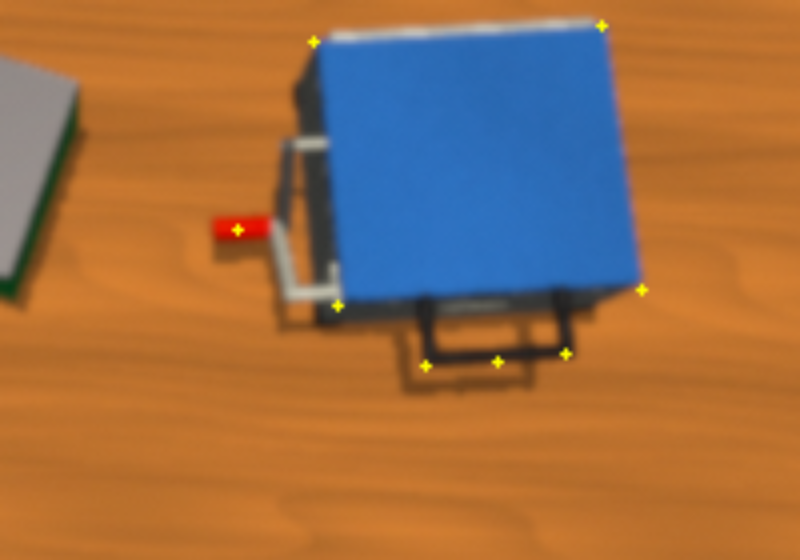

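View pics/side1.png

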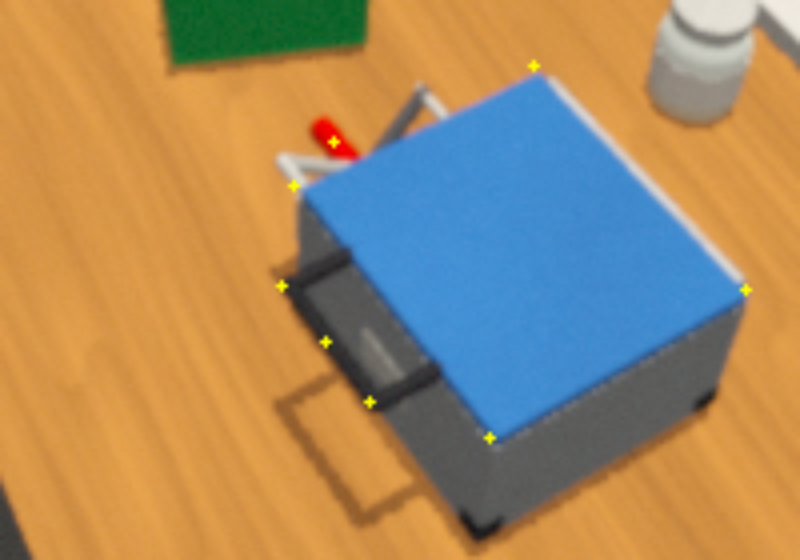

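```bash
python3 - <<'E'
from h import *
for n in("top","side"):
    c=dict(np.load(n+"0.npz")); H=hsv(c)
    m=(abs(H[...,0].astype(int)-108)<14)&(H[...,1]>150)&(H[...,2]>90)
    if n=="side": m[:205]=0
    m[:, :250]=0; m=big(m)
    ct=max(cv2.findContours(m.astype(np.uint8),cv2.RETR_EXTERNAL,cv2.CHAIN_APPROX_NONE)[0],key=cv2.contourArea)[:,0]
    X=ray(c,ct,.132)[:,:2]; L=np.c_[(X-Cc)@ex,(X-Cc)@ey]*1000
    for k,(ax,sg) in {"front":(0,-1),"back":(0,1),"left":(1,1),"right":(1,-1)}.items():
        lim=100 if ax==0 else 110
        sel=(abs(L[:,ax]*sg-lim)<14)&(abs(L[:,1-ax])<85)
        p=np.polyfit(L[sel,1-ax],L[sel,ax],1); print(n,k,sel.sum(),"off",p[1].round(1),"slope deg",np.degrees(p[0]).round(2))
    # dark handle bar
    P=[]
    m=(H[...,2]<60)
    v,u=np.nonzero(m); X=ray(c,np.c_[u,v],.126)[:,:2];L=np.c_[(X-Cc)@ex,(X-Cc)@ey]*1000
    sel=(abs(L[:,1])<40)&(abs(L[:,0]+143)<12);p=np.polyfit(L[sel,1],L[sel,0],1);print("bar",sel.sum(),p[1],np.degrees(p[0]))
E
```

```text
top front 59 off -96.2 slope deg 0.09
top back 56 off 95.6 slope deg -0.02
top left 55 off 105.6 slope deg 0.29
top right 56 off -106.7 slope deg -0.01
bar 50 -141.55540899618543 -0.12357753501746882
side front 51 off -98.2 slope deg 0.23
side back 44 off 94.7 slope deg 0.09
side left 52 off 100.7 slope deg -0.62
side right 54 off -113.8 slope deg -0.17
bar 96 -142.33889427229389 0.26487046001593495
```

Request:
send_rows --plan '[{"dx": -0.75,"dy": 1,"dz": -0.2,"spin": 0.13},{"dx": -0.75,"dy": 1,"dz": -0.2,"spin": 0.13},{"dx": -0.75,"dy": 1,"dz": -0.2,"spin": 0.13}]' --hand 0 --newtons 30

```text
t: 0.48
eef_pos: [0.2532, 0.4966, 0.2431]
tcp_rot: [0.0, 0.907, 0.421, -0.0]
ft_force: [0.2, -0.2, 0.5]
grip_width: 0.0613
```

```bash
sed -i 's/^Cc=.*/Cc=np.array([.5717,-.1888])/' h.py; cat > g.py <<'E'
import sys
from h import *
from rig import r
a=[float(x) for x in sys.argv[1:]]
s=r.state(); w=W(a[0],a[1]); go(s,[*w,a[2]])
l=s["eef_pos"][:2]-Cc; print("chest xy",(l@ex).round(4),(l@ey).round(4), "q",s["joint_pos"].round(2))
E
python3 g.py -.145 .5 .25;  python3 g.py -.145 0 .25
```

```text
Traceback (most recent call last):
  File "g.py", line 2, in <module>
    from h import *
  File "h.py", line 15, in <module>
    ex=np.array([np.cos(yaw),np.sin(yaw)]);ey=np.array([-ex[1],ex[0]])
                        ^^^
NameError: name 'yaw' is not defined
Traceback (most recent call last):
  File "g.py", line 2, in <module>
    from h import *
  File "h.py", line 15, in <module>
    ex=np.array([np.cos(yaw),np.sin(yaw)]);ey=np.array([-ex[1],ex[0]])
                        ^^^
NameError: name 'yaw' is not defined
```

```bash
sed -i 's/^Cc=.*/Cc=np.array([.5717,-.1888]);yaw=np.deg2rad(6.0)/' h.py;python3 g.py -.145 .4 .25;  python3 g.py -.145 0 .25
```

```text
tcp [0.2532 0.4966 0.2431] t 0.475 F [ 0.22 -0.16  0.47] w 0.0613 fulls [-1.459  2.966 -0.067] spin 0.243
chest xy -0.2451 0.715 q [ 1.08  0.3   1.76 -0.    1.08  0.21]
tcp [0.2532 0.4966 0.2431] t 0.475 F [ 0.22 -0.16  0.47] w 0.0613 fulls [-4.228  5.852 -0.065] spin 0.243
chest xy -0.2451 0.715 q [ 1.08  0.3   1.76 -0.    1.08  0.21]
```

Request:
send_rows --plan '[{"dx": -0.4,"dy": 1,"spin": 0.243},{"dx": -0.4,"dy": 1,"spin": 0.243},{"dx": -0.4,"dy": 1,"spin": 0.243},{"dx": -0.4,"dy": 1,"spin": 0.243},{"dx": -0.4,"dy": 1,"spin": 0.243}]'

```text
schema error: expected keys dx, dy, dz, spin
```

```bash
python3 g.py -.142 0 .25
```

```text
tcp [0.2532 0.4966 0.2431] t 0.475 F [ 0.22 -0.16  0.47] w 0.0613 fulls [-4.207  5.872 -0.065] spin 0.243
chest xy -0.2451 0.715 q [ 1.08  0.3   1.76 -0.    1.08  0.21]
```

Request:
send_rows --plan '[{"dx": -0.4,"dy": 1,"dz": 0,"spin": 0.243},{"dx": -0.4,"dy": 1,"dz": 0,"spin": 0.243},{"dx": -0.4,"dy": 1,"dz": 0,"spin": 0.243},{"dx": -0.4,"dy": 1,"dz": 0,"spin": 0.243},{"dx": -0.4,"dy": 1,"dz": 0,"spin": 0.243}]'

```text
t: 1.1
eef_pos: [0.3024, 0.405, 0.2424]
tcp_rot: [0.0, 0.998, 0.057, -0.0]
ft_force: [0.9, -0.1, 0.8]
grip_width: 0.0439
```

```bash
python3 g.py -.142 0 .25
```

```text
tcp [0.3024 0.405  0.2424] t 1.1 F [ 0.93 -0.07  0.78] w 0.0439 fulls [ 0.58   6.193 -0.076] spin 0.003
chest xy -0.2058 0.6187 q [0.91 0.22 1.87 0.   1.05 0.79]
```

Request:
send_rows --plan '[{"dx": 0.35,"dy": 1,"dz": 0,"spin": 0},{"dx": 0.35,"dy": 1,"dz": 0,"spin": 0}]'

```text
t: 1.35
eef_pos: [0.3486, 0.3083, 0.2424]
tcp_rot: [0.0, 0.998, 0.059, -0.0]
ft_force: [1.0, 0.1, 1.3]
grip_width: 0.0437
```

Request:
send_rows --plan '[{"dx": 0.2,"dy": 1,"dz": 0,"spin": 0},{"dx": 0.2,"dy": 1,"dz": 0,"spin": 0}]'

```text
t: 1.6
eef_pos: [0.3799, 0.2104, 0.2425]
tcp_rot: [0.0, 0.998, 0.058, -0.0]
ft_force: [-0.9, 0.1, -0.6]
grip_width: 0.0438
```

Request:
send_rows --plan '[{"dx": 0,"dy": 1,"dz": 0,"spin": 0},{"dx": 0,"dy": 1,"dz": 0,"spin": 0}]'

```text
t: 1.85
eef_pos: [0.3908, 0.111, 0.2426]
tcp_rot: [0.0, 0.998, 0.058, -0.0]
ft_force: [1.8, -0.2, -0.2]
grip_width: 0.0441
```

Request:
send_rows --plan '[{"dx": 0,"dy": 1,"dz": 0,"spin": 0},{"dx": 0,"dy": 1,"dz": 0,"spin": 0}]'

```text
t: 2.1
eef_pos: [0.4023, 0.0116, 0.2427]
tcp_rot: [0.0, 0.998, 0.058, 0.0]
ft_force: [0.2, -0.1, -0.8]
grip_width: 0.0437
```

Request:
send_rows --plan '[{"dx": 0,"dy": 1,"dz": 0,"spin": 0},{"dx": 0,"dy": 1,"dz": 0,"spin": 0}]'

```text
t: 2.35
eef_pos: [0.4137, -0.088, 0.2428]
tcp_rot: [0.0, 0.998, 0.058, 0.0]
ft_force: [-0.1, 0.6, 0.4]
grip_width: 0.0435
```

Request:
send_rows --plan '[{"dx": 0,"dy": 1,"dz": 0,"spin": 0},{"dx": 0,"dy": 1,"dz": 0,"spin": 0},{"dx": 0,"dy": 1,"dz": 0,"spin": 0},{"dx": 0,"dy": 1,"dz": 0,"spin": 0}]'

```text
t: 2.85
eef_pos: [0.4243, -0.1847, 0.2423]
tcp_rot: [-0.0, 0.998, 0.057, -0.0]
ft_force: [-0.4, 0.5, 0.1]
grip_width: 0.0439
```

```bash
python3 g.py -.145 0 .25
```

```text
tcp [ 0.4243 -0.1847  0.2423] t 2.85 F [-0.36  0.54  0.05] w 0.0439 fulls [ 0.01   0.195 -0.077] spin 0.003
chest xy -0.1462 0.0195 q [-0.44  0.16  1.96  0.    1.03 -0.55]
```

Request:
send_rows --plan '[{"dx": 0.02,"dy": 0.2,"dz": 0.1,"spin": 0},{"dx": 0.02,"dy": 0.2,"dz": 0.4,"spin": 0},{"dx": 0.02,"dy": 0.2,"dz": 0.8,"spin": 0},{"dx": 0.02,"dy": 0.2,"dz": 0.8,"spin": 0}]'

```text
t: 3.35
eef_pos: [0.4269, -0.2041, 0.1602]
tcp_rot: [-0.002, 0.998, 0.057, -0.003]
ft_force: [0.8, -0.1, -0.2]
grip_width: 0.0442
```

```bash
python3 g.py -.1445 0 .107; python3 - <<'E'
from h import *
from rig import r
c=r.camera("side");u=proj(c,[*W(-.05,.05),.1]).astype(int)
I=c["img"][u[1]-80:u[1]+60,u[0]-100:u[0]+100]
cv2.imwrite("pics/s2.png",cv2.resize(I,None,fx=4,fy=4)[:,:,::-1])
E
```

```text
tcp [ 0.4269 -0.2041  0.1602] t 3.35 F [ 0.81 -0.11 -0.16] w 0.0442 fulls [0.014 0.001 0.532] spin 0.003
chest xy -0.1456 -0.0001 q [-0.47  0.3   2.   -0.    0.85 -0.58]
```

View pics/s2.png

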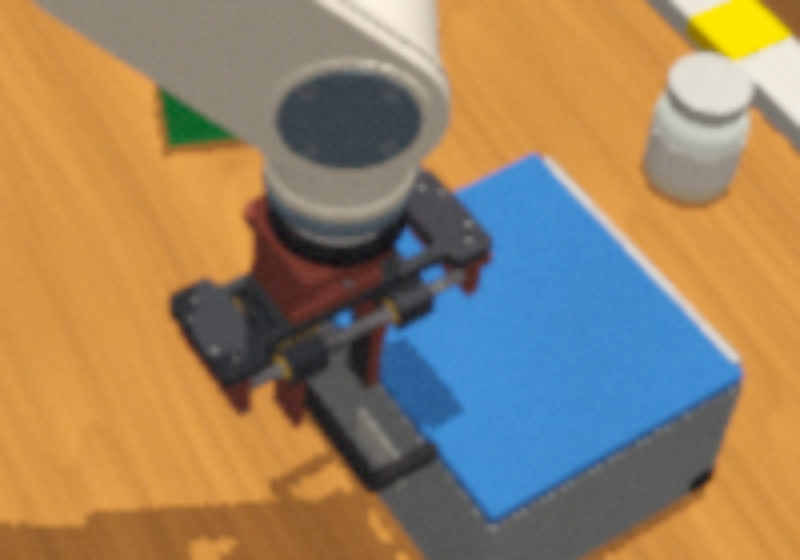

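The side view shows the fingers straddling the handle bar, at about (345,420). The wide side of the gripper's body lies along the chest's x, clear of the lid. Descend and grip.

Request:
send_rows --plan '[{"dx": 0.01,"dy": 0,"dz": 0.3,"spin": 0},{"dx": 0.01,"dy": 0,"dz": 0.53,"spin": 0},{"dx": 0.01,"dy": 0,"dz": 0.53,"spin": 0}]'

```text
t: 3.78
eef_pos: [0.4298, -0.205, 0.1099]
tcp_rot: [-0.0, 0.998, 0.056, -0.0]
ft_force: [0.2, 0.1, -0.4]
grip_width: 0.0438
```

Request:
send_rows --plan '[{"dx": 0,"dy": 0,"dz": 0,"spin": 0},{"dx": 0,"dy": 0,"dz": 0,"spin": 0},{"dx": 0,"dy": 0,"dz": 0,"spin": 0},{"dx": 0,"dy": 0,"dz": 0,"spin": 0}]' --hand 1 --newtons 30

```text
t: 4.28
eef_pos: [0.4291, -0.2054, 0.1102]
tcp_rot: [0.0, 0.998, 0.056, -0.001]
ft_force: [-4.3, -1.2, 8.1]
grip_width: 0.0115
```

```bash
python3 g.py -.145 0 .107
```

```text
tcp [ 0.4291 -0.2054  0.1102] t 4.275 F [-4.35 -1.21  8.07] w 0.0115 fulls [-0.015 -0.016  0.032] spin 0.003
chest xy -0.1435 -0.0016 q [-0.47  0.39  2.03 -0.    0.73 -0.58]
```

Request:
send_rows --plan '[{"dx": 0.003,"dy": 0,"dz": -0.12,"spin": 0},{"dx": 0.012,"dy": 0,"dz": -0.245,"spin": 0},{"dx": 0.028,"dy": 0,"dz": -0.366,"spin": 0},{"dx": 0.049,"dy": 0,"dz": -0.487,"spin": 0},{"dx": 0.049,"dy": 0,"dz": -0.487,"spin": 0}]'

```text
t: 4.9
eef_pos: [0.4339, -0.2049, 0.1595]
tcp_rot: [0.0, 0.998, 0.056, -0.001]
ft_force: [-4.9, -4.1, -2.7]
grip_width: 0.0113
```

```bash
python3 g.py -.1386 0 .156
```

```text
tcp [ 0.4339 -0.2049  0.1595] t 4.9 F [-4.86 -4.08 -2.73] w 0.0113 fulls [ 0.002 -0.016  0.035] spin 0.002
chest xy -0.1388 -0.0016 q [-0.47  0.31  1.99 -0.    0.84 -0.58]
```

Request:
send_rows --plan '[{"dx": 0.06,"dy": 0,"dz": -0.237,"spin": 0},{"dx": 0.144,"dy": 0,"dz": -0.467,"spin": 0},{"dx": 0.251,"dy": 0,"dz": -0.688,"spin": 0},{"dx": 0.379,"dy": 0,"dz": -0.896,"spin": 0},{"dx": 0.379,"dy": 0,"dz": -0.896,"spin": 0}]'

```text
t: 5.52
eef_pos: [0.4704, -0.2011, 0.25]
tcp_rot: [0.001, 0.998, 0.056, -0.002]
ft_force: [-12.1, -6.7, 6.4]
grip_width: 0.0114
```

```bash
python3 g.py -.1007 0 .2487; python3 - <<'E'
from h import *
from rig import r
for n in("side",):
    c=r.camera(n);u=proj(c,[*W(-.05,.05),.15]).astype(int)
    I=c["img"][u[1]-80:u[1]+80,u[0]-100:u[0]+100]
    cv2.imwrite(f"pics/{n}3.png",cv2.resize(I,None,fx=3.5,fy=3.5)[:,:,::-1])
E
```

```text
tcp [ 0.4704 -0.2011  0.25  ] t 5.525 F [-12.08  -6.68   6.4 ] w 0.0114 fulls [ 0.014 -0.016  0.013] spin 0.003
chest xy -0.102 -0.0017 q [-0.43  0.22  1.85 -0.    1.07 -0.54]
```

View pics/side3.png

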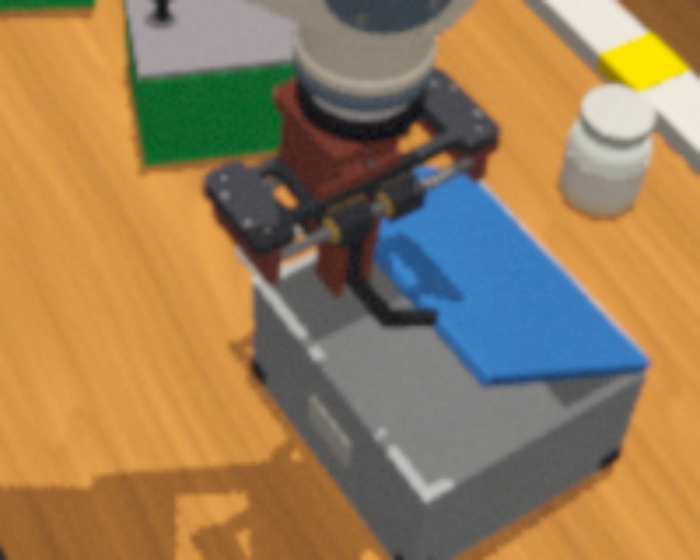

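The lid is up to roughly 0.6 rad, with the bar held at about (360,270).

Request:
send_rows --plan '[{"dx": 0.05,"dy": 0,"dz": -0.1,"spin": 0},{"dx": 0.13,"dy": 0,"dz": -0.195,"spin": 0},{"dx": 0.21,"dy": 0,"dz": -0.29,"spin": 0},{"dx": 0.29,"dy": 0,"dz": -0.375,"spin": 0},{"dx": 0.29,"dy": 0,"dz": -0.375,"spin": 0}]'

```text
t: 6.2
eef_pos: [0.5001, -0.1981, 0.2874]
tcp_rot: [0.001, 0.998, 0.056, -0.001]
ft_force: [-7.7, -5.8, 6.0]
grip_width: 0.0113
```

```bash
python3 g.py -.0587 0 .30
```

```text
tcp [ 0.5001 -0.1981  0.2874] t 6.2 F [-7.68 -5.8   5.97] w 0.0113 fulls [ 0.135 -0.016 -0.126] spin 0.002
chest xy -0.0722 -0.0018 q [-0.4   0.22  1.76 -0.    1.16 -0.51]
```

Request:
send_rows --plan '[{"dx": 0.03,"dy": 0,"dz": -0.03,"spin": 0},{"dx": 0.06,"dy": 0,"dz": -0.06,"spin": 0},{"dx": 0.08,"dy": 0,"dz": -0.075,"spin": 0},{"dx": 0.08,"dy": 0,"dz": -0.075,"spin": 0}]'

```text
t: 6.7
eef_pos: [0.5075, -0.1973, 0.2948]
tcp_rot: [0.001, 0.998, 0.056, -0.001]
ft_force: [-8.5, -5.9, 7.8]
grip_width: 0.0112
```

```bash
cat > look.py <<'E'
import sys
from h import *
from rig import r
for n in sys.argv[2:]:
    c=r.camera(n);u=proj(c,[*W(-.02,.12),.16]).astype(int)
    I=c["img"][max(0,u[1]-60):u[1]+60,u[0]-90:u[0]+90]
    cv2.imwrite(f"pics/{n}{sys.argv[1]}.png",cv2.resize(I,None,fx=4,fy=4)[:,:,::-1])
    H=hsv(c);rm=((H[...,0]<5)|(H[...,0]>175))&(H[...,1]>200)&(H[...,2]>150);rm[:, :250]=0
    v,uu=np.nonzero(rm)
    if len(v):
        rm=big(rm)
        P=dep(c,rm);m=np.median(P,0); l=m[:2]-Cc; print(n,"red n",rm.sum(),"chest",(l@ex).round(4),(l@ey).round(4),m[2].round(4))
E
python3 g.py -.0587 0 .30;python3 look.py 4 top side
```

```text
tcp [ 0.5075 -0.1973  0.2948] t 6.7 F [-8.53 -5.89  7.85] w 0.0112 fulls [ 0.06  -0.017 -0.052] spin 0.002
chest xy -0.0647 -0.0018 q [-0.39  0.23  1.74 -0.    1.18 -0.5 ]
top red n 60 chest -0.0138 0.1688 0.1425
```

View pics/top4.png

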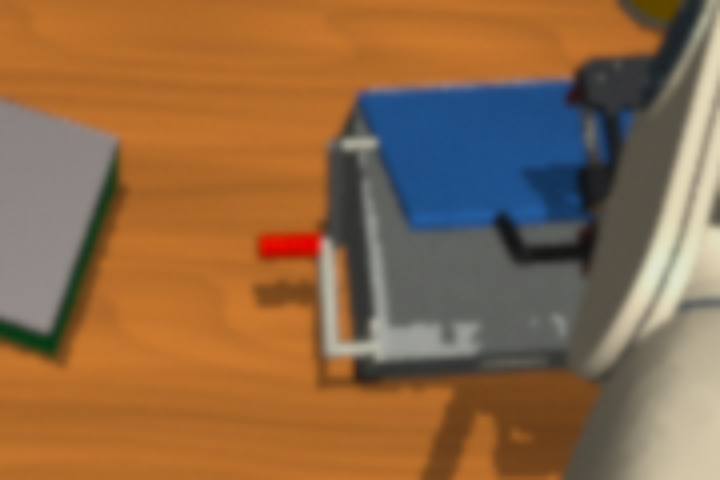

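View pics/side4.png

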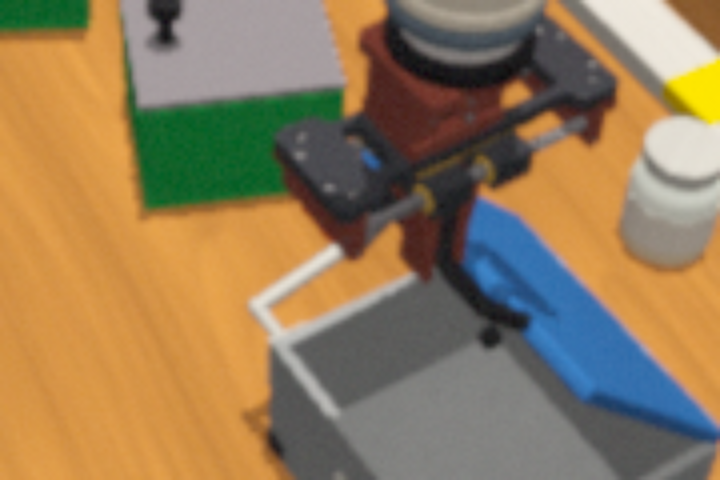

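Request:
send_rows --plan '[{"dx": 0.02,"dy": 0,"dz": -0.017,"spin": 0},{"dx": 0.04,"dy": 0,"dz": -0.034,"spin": 0},{"dx": 0.04,"dy": 0,"dz": -0.034,"spin": 0}]'

```text
t: 7.18
eef_pos: [0.5117, -0.1969, 0.2986]
tcp_rot: [0.001, 0.998, 0.056, -0.001]
ft_force: [-9.0, -5.3, 9.7]
grip_width: 0.0112
```

```bash

python3 g.py -.0587 0 .30;python3 look.py 5 top
```

```text
tcp [ 0.5117 -0.1969  0.2986] t 7.175 F [-9.03 -5.26  9.72] w 0.0112 fulls [ 0.018 -0.017 -0.014] spin 0.002
chest xy -0.0605 -0.0017 q [-0.39  0.23  1.72 -0.    1.19 -0.5 ]
top red n 61 chest -0.0155 0.1682 0.1483
```

Request:
send_rows --plan '[{"dx": 0.015,"dy": 0,"dz": -0.012,"spin": 0},{"dx": 0.03,"dy": 0,"dz": -0.025,"spin": 0},{"dx": 0.03,"dy": 0,"dz": -0.025,"spin": 0}]'

```text
t: 7.6
eef_pos: [0.5146, -0.1966, 0.301]
tcp_rot: [0.001, 0.998, 0.056, -0.001]
ft_force: [-7.7, -6.3, 8.8]
grip_width: 0.0112
```

```bash

python3 g.py -.0587 0 .30;python3 look.py 6 top
```

```text
tcp [ 0.5146 -0.1966  0.301 ] t 7.6 F [-7.67 -6.26  8.75] w 0.0112 fulls [-0.011 -0.018  0.01 ] spin 0.002
chest xy -0.0576 -0.0018 q [-0.38  0.23  1.72 -0.    1.2  -0.5 ]
top red n 66 chest -0.0234 0.1705 0.1642
```

View pics/top6.png

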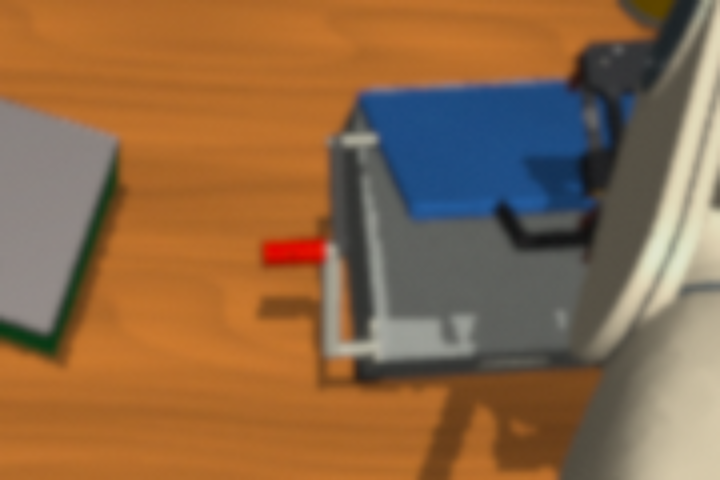

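The knee has snapped to x ≈ -0.023, with its top at z ≈ 0.164, so it is locked. The grip appears at about (293,252) in the crop. Release.

Request:
send_rows --plan '[{"dx": 0,"dy": 0,"dz": 0,"spin": 0},{"dx": 0,"dy": 0,"dz": 0,"spin": 0},{"dx": 0,"dy": 0,"dz": 0,"spin": 0},{"dx": 0,"dy": 0,"dz": 0,"spin": 0}]' --hand 0

```text
t: 8.15
eef_pos: [0.516, -0.1952, 0.2989]
tcp_rot: [-0.0, 0.998, 0.056, -0.0]
ft_force: [-0.1, 0.5, -0.1]
grip_width: 0.0431
```

Request:
send_rows --plan '[{"dx": 0,"dy": 0,"dz": -0.2,"spin": 0},{"dx": 0,"dy": 0,"dz": -0.5,"spin": 0},{"dx": 0,"dy": 0,"dz": -0.7,"spin": 0},{"dx": 0,"dy": 0,"dz": -0.7,"spin": 0}]'

```text
t: 8.65
eef_pos: [0.5167, -0.1956, 0.3703]
tcp_rot: [0.001, 0.998, 0.056, 0.001]
ft_force: [0.3, 0.3, 0.0]
grip_width: 0.0441
```

```bash

python3 g.py -.0587 0.185 .30;python3 look.py 7 top
```

```text
tcp [ 0.5167 -0.1956  0.3703] t 8.65 F [0.27 0.25 0.01] w 0.0441 fulls [-0.021 -1.861  0.7  ] spin 0.002
chest xy -0.0554 -0.001 q [-0.38  0.17  1.63  0.    1.34 -0.5 ]
top red n 64 chest -0.0239 0.1706 0.1639
```

View pics/top7.png

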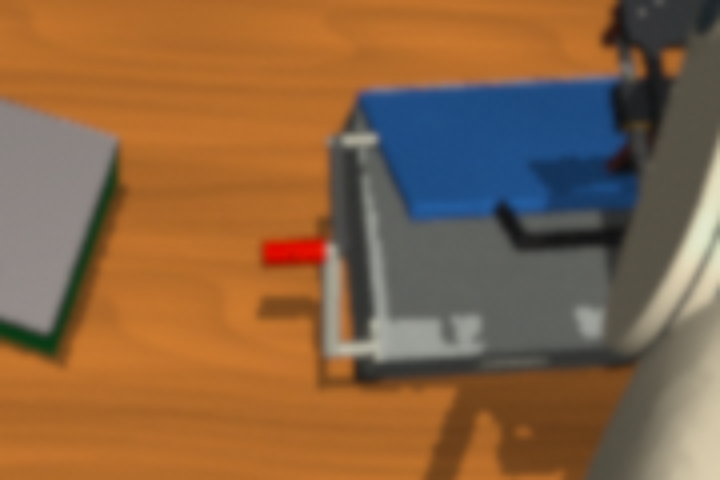

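Request:
send_rows --plan '[{"dx": 0,"dy": -0.5,"dz": 0,"spin": 0},{"dx": 0.1,"dy": -1,"dz": 0,"spin": 0},{"dx": 0.1,"dy": -1,"dz": 0,"spin": 0}]' --hand 1

```text
t: 9.07
eef_pos: [0.5141, -0.0922, 0.3675]
tcp_rot: [-0.001, 0.998, 0.058, -0.001]
ft_force: [0.0, -0.5, -0.5]
grip_width: 0.0174
```

Request:
send_rows --plan '[{"dx": 0.2,"dy": -0.5,"dz": 0,"spin": 0},{"dx": 0.22,"dy": -0.83,"dz": 0,"spin": 0},{"dx": 0.22,"dy": -0.83,"dz": 0,"spin": 0},{"dx": 0.22,"dy": -0.83,"dz": 0,"spin": 0}]'

```text
t: 9.57
eef_pos: [0.5271, -0.0109, 0.3682]
tcp_rot: [0.0, 0.998, 0.056, -0.001]
ft_force: [-0.1, -1.1, -0.3]
grip_width: 0.0005
```

```bash

python3 g.py -.023 0.181 .19;python3 look.py 8 side
```

```text
tcp [ 0.5271 -0.0109  0.3682] t 9.575 F [-0.12 -1.14 -0.34] w 0.0005 fulls [0.03  0.005 1.782] spin 0.002
chest xy -0.0258 0.1815 q [-0.04  0.13  1.68 -0.    1.33 -0.15]
side red n 62 chest -0.0277 0.1669 0.1658
```

View pics/side8.png

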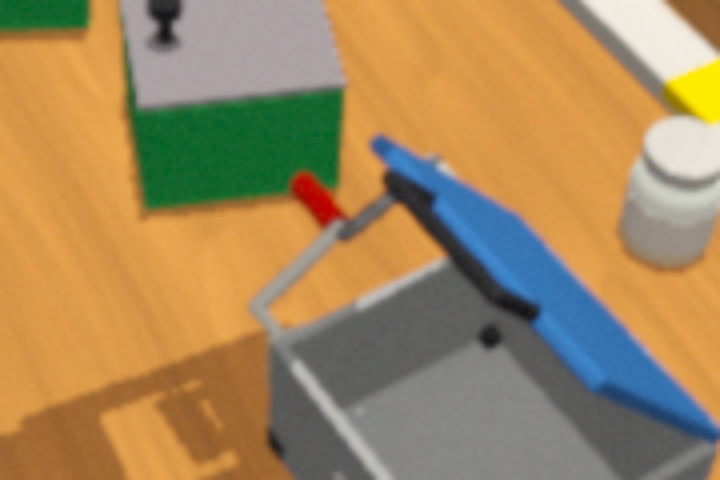

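The lid stands by itself and the bar of the stay is straight. The red grip is at about (318,198) in this crop. Descend onto it, a little outboard.

Request:
send_rows --plan '[{"dx": 0,"dy": -0.05,"dz": 0.4,"spin": 0},{"dx": 0.01,"dy": -0.05,"dz": 0.9,"spin": 0},{"dx": 0.01,"dy": -0.05,"dz": 1,"spin": 0},{"dx": 0.01,"dy": -0.05,"dz": 1,"spin": 0}]'

```text
t: 10.12
eef_pos: [0.5279, -0.0057, 0.2692]
tcp_rot: [0.0, 0.998, 0.056, -0.0]
ft_force: [0.3, 0.1, 0.0]
grip_width: 0.0001
```

Request:
send_rows --plan '[{"dx": 0,"dy": 0,"dz": 0.4,"spin": 0},{"dx": 0,"dy": 0,"dz": 0.75,"spin": 0},{"dx": 0,"dy": 0,"dz": 0.75,"spin": 0},{"dx": 0,"dy": 0,"dz": 0.75,"spin": 0}]'

```text
t: 10.62
eef_pos: [0.5294, -0.0051, 0.1962]
tcp_rot: [0.0, 0.998, 0.056, 0.002]
ft_force: [-1.4, -0.6, -0.0]
grip_width: 0.0006
```

```bash

python3 g.py -.025 0.186 .167;python3 look.py 9 side
```

```text
tcp [ 0.5294 -0.0051  0.1962] t 10.625 F [-1.41 -0.65 -0.03] w 0.0006 fulls [-0.022  0.011  0.291] spin 0.002
chest xy -0.0229 0.1871 q [-0.03  0.32  1.86 -0.    0.96 -0.14]
side red n 62 chest -0.0277 0.1652 0.1664
```

View pics/side9.png

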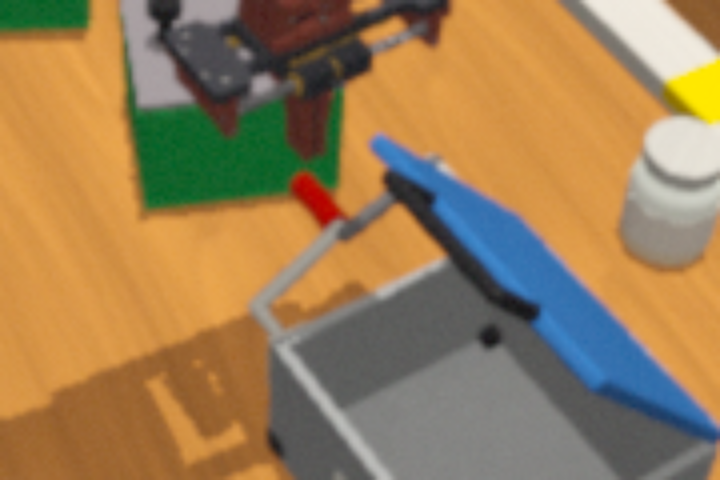

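Request:
send_rows --plan '[{"dx": -0.02,"dy": 0.03,"dz": 0.15,"spin": 0},{"dx": -0.02,"dy": 0.03,"dz": 0.27,"spin": 0},{"dx": -0.02,"dy": 0.03,"dz": 0.33,"spin": 0},{"dx": -0.01,"dy": 0.03,"dz": 0.38,"spin": 0}]'

```text
t: 11.18
eef_pos: [0.5297, -0.008, 0.1566]
tcp_rot: [0.0, 0.998, 0.056, 0.003]
ft_force: [3.4, -0.5, 4.5]
grip_width: 0.0005
```

```bash

python3 g.py -.018 0.184 .127;python3 look.py 10 side
```

```text
tcp [ 0.5297 -0.008   0.1566] t 11.175 F [ 3.38 -0.45  4.5 ] w 0.0005 fulls [0.047 0.002 0.296] spin 0.002
chest xy -0.0228 0.1842 q [-0.04  0.37  1.89  0.    0.87 -0.15]
side red n 41 chest -0.0227 0.1599 0.1561
```

View pics/side10.png

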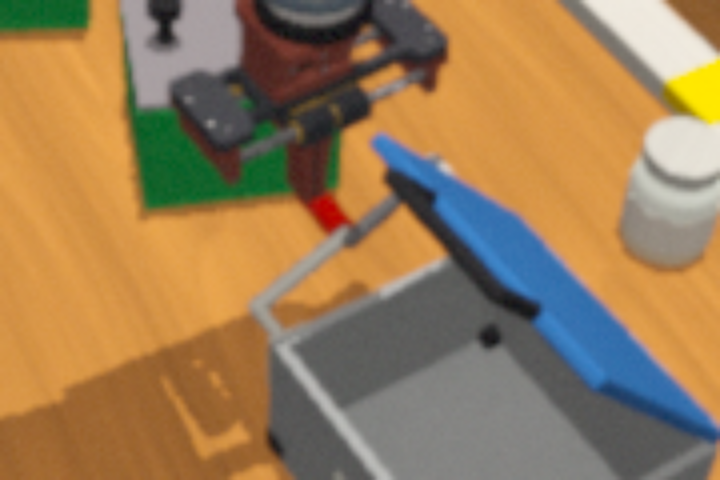

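Request:
send_rows --plan '[{"dx": 0.02,"dy": 0,"dz": 0.08,"spin": 0},{"dx": 0.04,"dy": 0,"dz": 0.16,"spin": 0},{"dx": 0.06,"dy": 0,"dz": 0.24,"spin": 0},{"dx": 0.07,"dy": 0,"dz": 0.33,"spin": 0}]'

```text
t: 11.72
eef_pos: [0.5345, -0.0072, 0.1226]
tcp_rot: [-0.0, 0.998, 0.056, 0.0]
ft_force: [0.3, 0.5, 7.7]
grip_width: 0.0005
```

```bash

python3 g.py -.018 0.184 .12;python3 look.py 11 side top
```

```text
tcp [ 0.5345 -0.0072  0.1226] t 11.725 F [0.33 0.45 7.74] w 0.0005 fulls [-0.     0.005  0.026] spin 0.002
chest xy -0.018 0.1845 q [-0.04  0.43  1.9   0.    0.81 -0.15]
side red n 12 chest -0.0172 0.1689 0.123
```

View pics/side11.png

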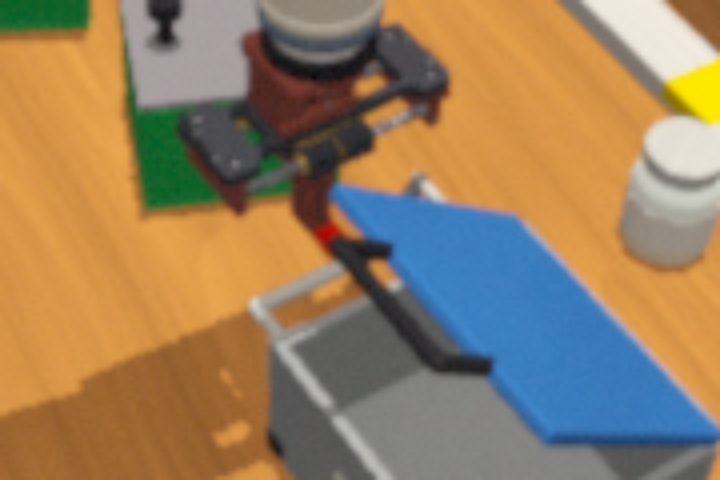

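The knee is broken and the lid is sinking. Press a little more, then let it fold.

Request:
send_rows --plan '[{"dx": 0,"dy": 0,"dz": 0.03,"spin": 0},{"dx": 0,"dy": 0,"dz": 0.06,"spin": 0},{"dx": 0,"dy": 0,"dz": 0.06,"spin": 0},{"dx": 0,"dy": 0,"dz": 0.06,"spin": 0}]'

```text
t: 12.32
eef_pos: [0.534, -0.0072, 0.1169]
tcp_rot: [0.0, 0.998, 0.056, -0.0]
ft_force: [0.4, 0.8, 0.2]
grip_width: 0.0002
```

```bash

python3 g.py -.018 0.184 .12;python3 look.py 12 side top
```

```text
tcp [ 0.534  -0.0072  0.1169] t 12.325 F [0.37 0.77 0.15] w 0.0002 fulls [ 0.006  0.005 -0.031] spin 0.002
chest xy -0.0186 0.1845 q [-0.04  0.44  1.9  -0.    0.8  -0.15]
```

View pics/side12.png

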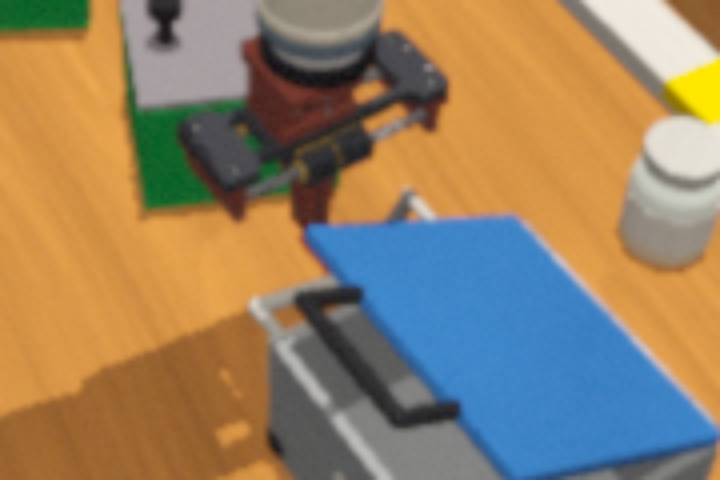

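The force is about zero and the knee is folding on ahead of the fingers. Retreat upward.

Request:
send_rows --plan '[{"dx": 0,"dy": 0,"dz": -0.3,"spin": 0},{"dx": 0,"dy": -0.05,"dz": -0.7,"spin": 0},{"dx": 0,"dy": -0.05,"dz": -1,"spin": 0},{"dx": 0,"dy": -0.05,"dz": -1,"spin": 0},{"dx": 0,"dy": -0.05,"dz": -1,"spin": 0}]'

```text
t: 13.05
eef_pos: [0.5329, -0.0023, 0.2162]
tcp_rot: [-0.0, 0.998, 0.056, -0.0]
ft_force: [0.4, 0.7, -0.4]
grip_width: 0.0003
```

Request:
send_rows --plan '[{"dx": -0.3,"dy": -0.3,"dz": -0.3,"spin": 0},{"dx": -0.6,"dy": -0.6,"dz": -0.3,"spin": 0},{"dx": -0.8,"dy": -1,"dz": -0.3,"spin": 0},{"dx": -0.8,"dy": -1,"dz": -0.3,"spin": 0},{"dx": -0.8,"dy": -1,"dz": -0.3,"spin": 0}]'

```text
t: 13.68
eef_pos: [0.4427, 0.088, 0.2461]
tcp_rot: [0.0, 0.998, 0.056, -0.001]
ft_force: [0.2, 0.6, -0.4]
grip_width: 0.0006
```

Request:
send_rows --plan '[{"dx": 0,"dy": 0,"dz": 0,"spin": 0},{"dx": 0,"dy": 0,"dz": 0,"spin": 0},{"dx": 0,"dy": 0,"dz": 0,"spin": 0},{"dx": 0,"dy": 0,"dz": 0,"spin": 0},{"dx": 0,"dy": 0,"dz": 0,"spin": 0}]'

```text
t: 14.3
eef_pos: [0.4428, 0.0881, 0.2469]
tcp_rot: [0.0, 0.998, 0.056, 0.0]
ft_force: [0.6, 0.1, 0.1]
grip_width: 0.0008
```

Request:
send_rows --plan '[{"dx": 0,"dy": 0,"dz": 0,"spin": 0},{"dx": 0,"dy": 0,"dz": 0,"spin": 0},{"dx": 0,"dy": 0,"dz": 0,"spin": 0},{"dx": 0,"dy": 0,"dz": 0,"spin": 0},{"dx": 0,"dy": 0,"dz": 0,"spin": 0}]'

```text
t: 14.92
eef_pos: [0.4427, 0.0882, 0.2469]
tcp_rot: [0.0, 0.998, 0.056, -0.0]
ft_force: [0.3, 0.3, 0.1]
grip_width: 0.0007
```

Request:
send_rows --plan '[{"dx": 0,"dy": 0,"dz": 0,"spin": 0},{"dx": 0,"dy": 0,"dz": 0,"spin": 0},{"dx": 0,"dy": 0,"dz": 0,"spin": 0},{"dx": 0,"dy": 0,"dz": 0,"spin": 0},{"dx": 0,"dy": 0,"dz": 0,"spin": 0}]'

```text
t: 15.55
eef_pos: [0.4427, 0.0882, 0.2469]
tcp_rot: [-0.0, 0.998, 0.056, -0.0]
ft_force: [-0.7, -1.4, -0.4]
grip_width: 0.0008
```

Request:
send_rows --plan '[{"dx": 0,"dy": 0,"dz": 0,"spin": 0},{"dx": 0,"dy": 0,"dz": 0,"spin": 0},{"dx": 0,"dy": 0,"dz": 0,"spin": 0},{"dx": 0,"dy": 0,"dz": 0,"spin": 0},{"dx": 0,"dy": 0,"dz": 0,"spin": 0}]'

```text
t: 16.18
eef_pos: [0.4427, 0.0882, 0.2469]
tcp_rot: [0.0, 0.998, 0.056, -0.0]
ft_force: [0.9, -0.6, 0.6]
grip_width: 0.0002
```

```bash

python3 g.py -.018 0.184 .12;python3 look.py 13 side top; python3 - <<'E'
from h import *
from rig import r
def lidh(c):
    H=hsv(c);m=(abs(H[...,0].astype(int)-108)<14)&(H[...,1]>150)&(H[...,2]>90)
    m[:, :250]=0;P=dep(c,big(m)); L=np.c_[(P[:,:2]-Cc)@ex,P[:,2]]; 
    print("blue z vs x",np.polyfit(L[:,0],L[:,1],1).round(4), big(m).sum())
lidh(dict(np.load("top0.npz"))); c=r.camera("top");lidh(c)
cv2.imwrite("pics/fulltop.png",c["img"][:,:,::-1])
E
```

```text
tcp [0.4427 0.0882 0.2469] t 16.175 F [ 0.91 -0.64  0.62] w 0.0002 fulls [0.805 1.055 1.269] spin 0.002
chest xy -0.0993 0.2889 q [ 0.17  0.13  1.97 -0.    1.04  0.06]
side red n 51 chest -0.0317 0.1703 0.0748
blue z vs x [0.0004 0.1309] 4652
blue z vs x [-0.0002  0.1309] 4653
```

View pics/side13.png

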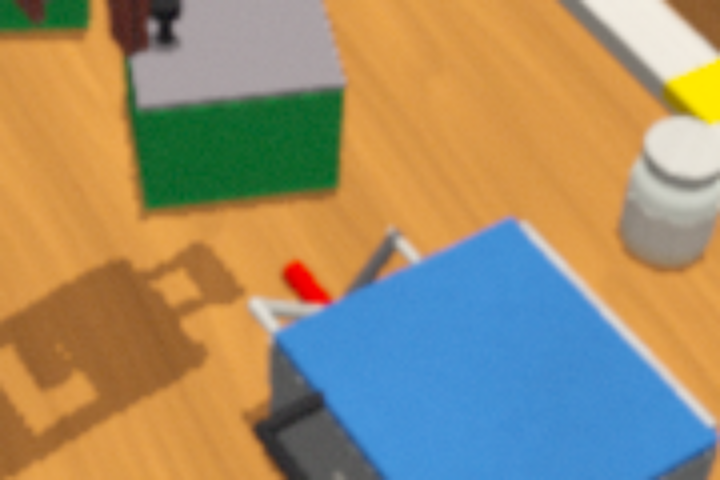

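View pics/fulltop.png

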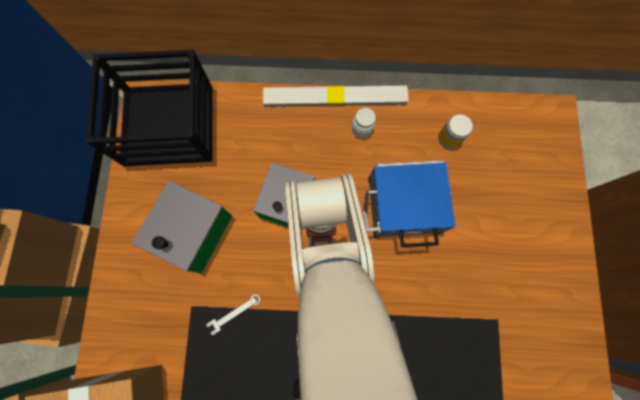

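The lid lies flat at its starting height and the stay is folded. Both bins are shut and the arm is clear.

```bash
python3 -c "
from rig import r
print(r.finish_job())"
```

```text
the job is handed in; nothing more can be done
None
```

The stay works. I raised the blue lid by its black handle until the knee snapped straight and locked, with the grip's top at about z = 0.164 m. I then let go, and the lid stood by itself for about 3 s. Pressing the red grip down with the shut fingers took about 5–8 N at the readings. It broke the knee, the force fell to about zero, and the lid sank shut on its damped hinge.

- **Lid:** the last depth check shows it flat, with the same height as at the start (0.1309 m).
- **Stay:** the grip is back at its folded position, to within about 5 mm.
- **Bins:** both looked shut and unmoved in the last pictures.
- **Arm:** it was standing clear and touching nothing when I handed in at about 16 s.
- **Disagreements:** the two cameras differed by about 6 mm in the chest's y position, which did not matter for the grasp or the press. One rows call was refused for a missing key and resent; nothing moved.

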